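# Cup under the grinder spout, spring-return dial held

### The job

Set the empty espresso cup upright on the base of the black bench grinder, slide it back between the guide rails under the spout until it stops, and let go of it. Only then turn the dial on top of the grinder clockwise past its two click settings to the third, spring-return one at the end of its travel, and keep it there: you finish while still holding the dial on the third setting, with the cup untouched under the spout. Leave the soup-filled cup and the other things where they stand.

Things in the scene. Friction and masses are not known exactly. Their poses are not given: they have to be found in the camera images.
- grinder: black bench burr grinder, fixed, 245 mm deep, 124 mm wide, 209 mm high with hopper. Origin on the worktop right below its spout; x points from its open front to its back, y to its left, z up. Its base plate, 12 mm high, reaches 130 mm in front of the spout axis; its column starts 29 mm behind that axis
- spout (a point): centre of the spout's lower end, 94 mm above the worktop (a cup on the base passes 8 mm below it). The spout is 22 mm wide there, 34 mm at its top, and hangs under the head, which is 108 mm wide, spans 116 to 166 mm above the worktop and overhangs the seat: its front face is 16 mm in front of the spout axis, so the cup must be slid in from the front
- cup_seat (a point): point on top of the base plate (12 mm above the worktop) right below the spout, where the cup's axis belongs; axes as the grinder. A cup pushed back until it stops against the steel plate behind it stands within about 3 mm of it
- guide_mouth (a point): point on top of the base plate 85 mm in front of cup_seat, in the guide's mouth: a cup can be set down here from above. The guide is a bent 8 mm steel rail, top 15 mm above the plate, sides 55 mm apart inside from the seat to 72 mm in front of it, widening to 82 mm at 112 mm. The cup's foot fits between the sides (51 mm wide at rail height); its handle passes above them
- empty_cup: empty white espresso cup, gold-coloured handle: 60 mm wide at the rim, 48 mm at the foot, 74 mm high, wall 3 mm, 0.12 kg. Origin on the underside, z up; the cup's axis is at x = +10 mm; the handle points along -x to x = -40 mm, 8 mm thick (y), 20 to 66 mm above the underside. Can be gripped across the body from above, the fingers at +y and -y
- empty_cup_axis (a point): the point on the empty cup's axis at its underside; axes as the cup
- soup_cup: bystander: a like cup filled with soup, violets on top (86 mm high), loose on the worktop near the empty cup, at times nearer to the robot and at times farther; origin and axes as the empty cup; not to be moved
- dial (a joint): angle of the dial on the grinder's head: 0 at off, grows clockwise seen from above. Click settings at 0.42 and about 0.8 rad, where it stays if let go; the third at 1.26 rad, just before the end stop at 1.33 rad, where a spring pushes back with about 0.2 N m: let go there, it springs back to the second. About 0.07 N m carries it over the first click, 0.15 N m past the second
- dial_grip (a point): point on the dial's vertical axis, 190 mm above the worktop, the height to grip its aluminium finger bar (43 mm long, 12 mm thick, free from 175 to 201 mm above the worktop, over a round skirt 43 mm wide). Turns with the dial: x along the bar to the end with the dark pointer line, z up. The hopper begins 36 mm behind this axis and rises to 209 mm
- herb_jar: a bystander: small dark-capped spice jar, 41 mm wide, 104 mm high, standing loose; its origin at the centre of its underside
There are look-alikes about, which are no part of the job. What is shaped like the empty_cup but blue is not meant.

How it is judged (in metres and radians):
On the way, in this order (a step that is already met when the one before it is completed fails the run):
1. the empty cup stands upright on the base under the spout, within 8 mm of its seat, let go, the dial still off (horizontal distance between empty_cup_axis and cup_seat below 0.008 m and z of empty_cup_axis in the frame of cup_seat between -0.005 and 0.005 m and angle between empty_cup's own z axis and vertical below 0.1 rad and contact force between each of the arm, the fingers and empty_cup below 0.2 N and value of joint dial below 0.2 rad), for 0.2 s.
2. the dial is held on its third setting with the cup in place (value of joint dial above 1.16 rad and contact force between the fingers and dial above 0.5 N and horizontal distance between empty_cup_axis and cup_seat below 0.008 m), for 0.2 s.
At the end, for the whole second after the job is handed in: the fingers hold the dial on its third setting (above 1.16 rad, against the return spring) and keep holding it, while the empty cup stands upright, still and untouched on the base under the spout, its axis within 8 mm of the seat (all of step 2 and z of empty_cup_axis in the frame of cup_seat between -0.005 and 0.005 m and angle between empty_cup's own z axis and vertical below 0.1 rad and linear speed of empty_cup below 0.02 m/s and contact force between each of the arm, the fingers and empty_cup below 0.2 N); the arm keeps its last pose, push and grip.
It fails at once if the dial is turned while the cup is not under the spout (value of joint dial above 0.25 rad and horizontal distance between empty_cup_axis and cup_seat above 0.015 m).
It fails at once if the empty cup is tipped over (angle between empty_cup's own z axis and vertical above 0.6 rad).
It fails at once if the soup cup is moved or tipped (distance of soup_cup from where it was at the start of the episode above 0.02 m or angle between soup_cup's own z axis and vertical above 0.25 rad).
It fails at once if the spice jar is moved (distance of herb_jar from where it was at the start of the episode above 0.03 m).
It also fails if it takes over 72 s, if anything falls off the work surface, if the arm or the gripper's body presses on something with over 40 N, if the wrist force passes 120 N, or if a joint passes its speed limit or range.

### The arm

A 6-joint arm with a two-finger parallel gripper is mounted at the origin on a cart in front of the work surface, level with it; the furniture and walls round the work are solid. World frame = base frame: x ahead of the robot, y to its left, z up, the work surface at z = 0. Lengths are in mm, angles in rad, forces in N, time in s.
With the tool pointing down it reaches from about 400 to 925 mm from the base axis. Payload 12.5 kg.
Tool frame: the origin (TCP) lies on the mounting face of the last link; the fingertips stand 190 mm ahead of it and the grasp point (between the pads) lies 171 mm ahead of it; z points along the fingers, y is the line along which they close (so a half turn about z gives the same grasp; the last joint's range is limited). The gripper opens to 95 mm and grips with 3 to 60 N. Pads are 20 mm wide; open, the fingers measure 119 mm over their backs; the gripper's body (75 mm by 180 mm) begins 59 mm behind the grasp point.
Start: joints at [1.12, 0.491, 1.559, -0, 1.092, -0.106], TCP at [211.232, 588.223, 404.761] pointing down, gripper open.
Joint ranges: [-3.1, 3.1], [-0.84, 2.19], [0.05, 2.79], [-1.13, 4.28], [0.06, 2.93], [-2.69, 2.69]. Speed limits (rad/s): [2.22, 2.22, 2.79, 3.14, 3.14, 3.14].

### API

Orientations are given as [roll, pitch, yaw] about the fixed x, y, z axes, in that order (R = Rz(yaw) Ry(pitch) Rx(roll)).
In Python, from cell import env gives the robot as it stands.
- The arm moves only by the tool carry_out, never from a script. Its argument "series" is a list of rows, each a list of 5 numbers: the shift along the tool's x, y, z in m, then the turn about the tool's z in degrees, then the opening, from 0 (shut) to 1 (fully open). A call has 1 to 20 rows; each row is the pose to reach, as a shift and turn from the pose commanded when the call began, along the tool's axes at that moment; what a row does not reach only later rows make up. A row lasts 1/8 s, in which the tool goes at most 62.5 mm and 10.7 degrees, less where a joint would pass 70% of its speed; a pose out of reach is approached as far as the arm can. A call with a gripper value outside its range is refused whole. The fingers move at their own pace and stop on an object; the grip force is fixed at half the most. Time passes only in rows, so rows that repeat a pose let the fingers close. It gives the time, the measured TCP pose, the force, the opening and the grip force at its end, in the units of the state.
- env.state(): the state, without advancing time (a new reading comes with each control period).
- env.read_camera(name): name is "side" or "top" or "wrist"; returns (picture, depth): 480x640x3 uint8, red, green, blue; 480x640 float32, mm along the optical axis (not along the pixel's ray), 0 where there is no reading.
- env.get_calibration(name): a dict with "intrinsics" (3x3 intrinsics, pixels), "D" ([k1, k2, p1, p2, k3] as OpenCV has them; the pictures are not rectified), "cam_to_world" (4x4, takes a point from camera to world coordinates); the wrist camera has in their place "T_tool_cam" (4x4, takes a point from camera to tool coordinates, whose origin is the TCP and whose axes are the flange's). Camera axes: x right, y up, looking along -z (the intrinsics and any distortion apply to the point x, -y, -z); pixel columns grow to the right and rows downward; lengths in mm; the calibration is good to about 2 mm. A picture is of the moment at which its call begins: read the wrist's pose just before it. get_calibration takes no time and is no camera call.
- env.job_done(): hands the job in; it is judged then, once.
The state is a dict: "t": time; "joints": joint angles; "qvel": joint speeds; "tau": joint torques, N m; "eef_pos": TCP position; "tcp_rot": TCP orientation; "ft_force": force on the tool from outside, world axes, zero at the start; "moment": the same for the moment, N m; "opening": opening from 0.0 (shut) to 1.0 (fully open); "grip_force": force on a finger pad.
Only numpy, scipy, OpenCV 4.12 (cv2) and the standard library are available. Lean on these libraries where they do the work, as an engineer would, in place of code of your own. Each camera call takes 0.05 s, during which the arm holds its last target. There are 200 camera calls.

## Working session

There is one attempt and no reset: what is moved stays moved. The work goes in short steps, Python scripts to look and compute and a tool call to move; the robot and the scene stay as the last step left them, time stands still between calls to the robot, and variables do not carry over. Pictures are saved under pics/ and viewed, at most 12 in all, crops included, and the job is handed in when it is done.

Besides the shell and the picture viewer there is one more tool, called after "Call:" by a JSON object that holds its "name" and its "arguments", one argument or row to a line. carry_out: Moves the arm, as the interface text tells. Its arguments: {"type":"object","properties":{"series":{"type":"array","items":{"type":"array","items":{"type":"number"}}}},"required":["series"]}

```bash
mkdir -p pics
cat > h.py <<'E'
import numpy as np,cv2
from cell import env
from scipy.spatial.transform import Rotation as Ro
def T(name,st=None):
    c=env.get_calibration(name)
    if name!="wrist": return c,np.array(c["cam_to_world"])
    st=st or env.state(); M=np.eye(4); M[:3,:3]=Ro.from_euler('xyz',st["tcp_rot"]).as_matrix(); M[:3,3]=st["eef_pos"]
    return c,M@np.array(c["T_tool_cam"])
def ray(c,M,uv):
    p=cv2.undistortPoints(np.array(uv,float).reshape(-1,1,2),np.array(c["intrinsics"]),np.array(c["D"])).reshape(-1,2)
    d=np.c_[p[:,0],-p[:,1],-np.ones(len(p))]
    return M[:3,3],d@M[:3,:3].T
def onplane(c,M,uv,z):
    o,d=ray(c,M,uv); return o+d*((z-o[2])/d[:,2])[:,None]
def bydepth(c,M,uv,dep):
    o,d=ray(c,M,uv); return o+d*np.array(dep,float).reshape(-1,1)
def cloud(c,M,D):
    v,u=np.mgrid[0:480,0:640]; P=bydepth(c,M,np.c_[u.ravel(),v.ravel()],D.ravel()).reshape(480,640,3); P[D==0]=np.nan; return P
E
python3 - <<'E'
from h import *
for n in("top","side","wrist"):
    st=env.state(); im,d=env.read_camera(n); c,M=T(n,st)
    np.savez(f"{n}0.npz",im=im,d=d,M=M); cv2.imwrite(f"pics/{n}0.png",im[...,::-1]); print(n,M.round(2).tolist(),c["intrinsics"],c["D"])
print(env.state())
E
```

```text
top [[-0.03, 0.99, -0.15, 322.5], [-1.0, -0.03, 0.01, -338.89], [0.0, 0.15, 0.99, 1078.05], [0.0, 0.0, 0.0, 1.0]] [[484.93235102   0.         325.92276872]
 [  0.         484.93235102 238.69727868]
 [  0.           0.           1.        ]] [0.0028481 0.        0.        0.        0.       ]
side [[-0.99, 0.06, -0.08, 399.96], [-0.1, -0.62, 0.78, 348.88], [-0.01, 0.78, 0.62, 682.63], [0.0, 0.0, 0.0, 1.0]] [[527.87257075   0.         320.35397954]
 [  0.         527.87257075 246.49166436]
 [  0.           0.           1.        ]] [-0.05728536  0.          0.          0.          0.        ]
wrist [[0.34, -0.91, -0.24, 142.9], [0.94, 0.33, 0.09, 613.35], [-0.0, -0.26, 0.97, 384.62], [0.0, 0.0, 0.0, 1.0]] [[405.27472192   0.         318.54479118]
 [  0.         405.27472192 237.94989975]
 [  0.           0.           1.        ]] [-0.04600842  0.          0.          0.          0.        ]
{'t': 0.15, 'joints': array([ 1.12039752e+00,  4.91406379e-01,  1.55931848e+00, -3.32792098e-05,
        1.09171782e+00, -1.05608603e-01]), 'qvel': array([ 1.81440467e-04, -2.80027348e-03, -1.86112831e-03, -3.62769611e-04,
        7.76162039e-05,  2.64838997e-03]), 'tau': array([ 1.49066898e-03, -6.12899780e+01, -2.58280617e+01,  6.92795310e-02,
        4.73171775e-02, -9.13938356e-05]), 'eef_pos': array([211.22411012, 588.19801886, 404.30195994]), 'tcp_rot': array([-3.14074426e+00, -6.02473424e-05,  2.79681778e+00]), 'ft_force': array([ 0.76951801, -0.31703663, -0.07721153]), 'moment': array([ 0.02188606,  0.04188567, -0.05112821]), 'grip_force': 0.0, 'opening': 1.0033222907917705}
```

View pics/top0.png

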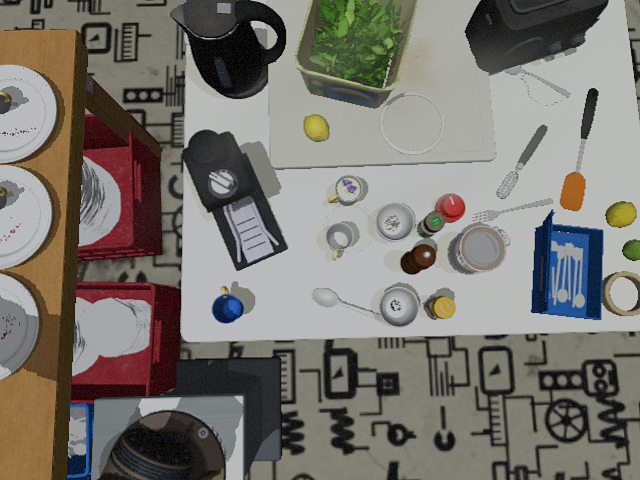

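View pics/side0.png

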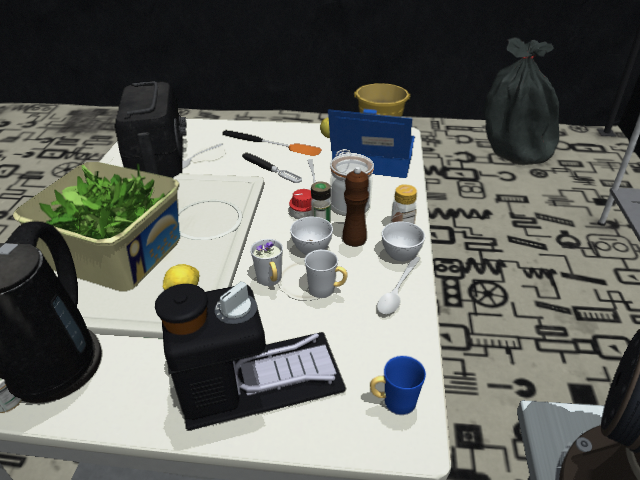

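Top view: three cups. The empty white cup is at (340,237) with its gold handle at (335,257). The soup cup with violets is at (347,189). The blue cup at (228,307) isn't the one meant. The grinder runs from (205,150) to (260,260) with its front towards the lower right, and the dial is at (222,182). The herb jar is the dark/green-capped one at (432,222). The side view agrees.

```bash
cat > m.py <<'E'
from h import *
for n in("top","side"):
    z=np.load(n+"0.npz"); c,M=T(n); P=cloud(c,M,z["d"]); im=z["im"]; hsv=cv2.cvtColor(im,cv2.COLOR_RGB2HSV)
    u0=dict(top=[(340,237),(347,189)],side=[(320,272),(267,262)])[n]
    print(n,"table z",np.nanmedian(P[(hsv[...,2]>200)&(hsv[...,1]<25)][:,2]))
    for (u,v) in u0:
        w=np.zeros((480,640),bool); w[v-32:v+33,u-35:u+36]=1
        m=w&(P[...,2]>66)&(P[...,2]<80)
        q=P[m]; print(" rim pts",m.sum(),q.min(0).round(),q.max(0).round(),"circle",np.array(cv2.minEnclosingCircle(q[:,:2].astype(np.float32))[0]).round(1),cv2.minEnclosingCircle(q[:,:2].astype(np.float32))[1])
        g=w&(hsv[...,1]>90)&(hsv[...,0]>10)&(hsv[...,0]<32)&(P[...,2]>15)&(P[...,2]<75); q=P[g]; print(" gold",g.sum(),q.mean(0).round(1),q.min(0).round(),q.max(0).round())
    w=np.zeros((480,640),bool); 
    if n=="top": w[120:275,180:290]=1
    else: w[275:430,155:350]=1
    for lo,hi in((160,171),(194,206),(8,16),(23,31)):
        m=w&(P[...,2]>lo)&(P[...,2]<hi); q=P[m]
        if len(q)<5: continue
        r=cv2.minAreaRect(q[:,:2].astype(np.float32)); print(" z",lo,hi,len(q),q.mean(0).round(1),"rect",np.round(r[0],1),np.round(r[1],1),round(r[2],1))
z=np.load("top0.npz")["im"]; a=cv2.resize(z[130:280,175:375],(800,600),interpolation=cv2.INTER_CUBIC); cv2.imwrite("pics/crop.png",a[...,::-1])
E
python3 m.py
```

```text
top table z 8.721073992502738
 rim pts 144 [ 439. -399.   66.] [ 510. -342.   78.] circle [ 474.5 -367.5] 36.31691360473633
 gold 19 [ 439.9 -362.    61.2] [ 434. -367.   54.] [ 450. -358.   68.]
 rim pts 236 [ 554. -422.   66.] [ 615. -357.   80.] circle [ 580.7 -389.2] 35.0848503112793
 gold 45 [ 565.7 -361.5   47.7] [ 559. -371.   23.] [ 574. -353.   67.]
 z 160 171 2038 [ 596.9 -138.6  165.6] rect [ 606.  -133.4] [127.  105.8] 22.2
 z 194 206 1065 [ 626.8 -125.   202.2] rect [ 613.4 -124.4] [118.2  67.6] 9.4
 z 8 16 3249 [ 519.  -176.3   11.9] rect [ 592.2 -175.9] [171.5 348. ] 87.2
 z 23 31 433 [ 535.8 -178.7   26.1] rect [ 598.5 -189.7] [131.1 329. ] 82.3
side table z 1.1272491946357377
 rim pts 332 [ 436. -404.   66.] [ 507. -341.   77.] circle [ 470.4 -372. ] 37.345001220703125
 gold 119 [ 439.4 -374.1   47.1] [ 421. -512.   16.] [ 453. -357.   69.]
 rim pts 396 [ 551. -429.   66.] [ 611. -361.   80.] circle [ 577.  -393.2] 36.605628967285156
 gold 92 [ 562.8 -358.8   53.2] [ 557. -401.   25.] [ 581. -351.   72.]
 z 160 171 2901 [ 591.1 -114.   166.2] rect [ 603.9 -134.5] [128.9 106.4] 22.5
 z 194 206 1827 [ 622.4 -120.4  202.5] rect [ 609.5 -126. ] [119.   67.5] 12.3
 z 8 16 5766 [ 516.8 -160.9   13. ] rect [ 578.9 -247.2] [327.2 314.6] 22.4
 z 23 31 1256 [ 538.  -181.9   26.8] rect [ 588.4 -232.3] [346.4 310.6] 11.4
```

View pics/crop.png

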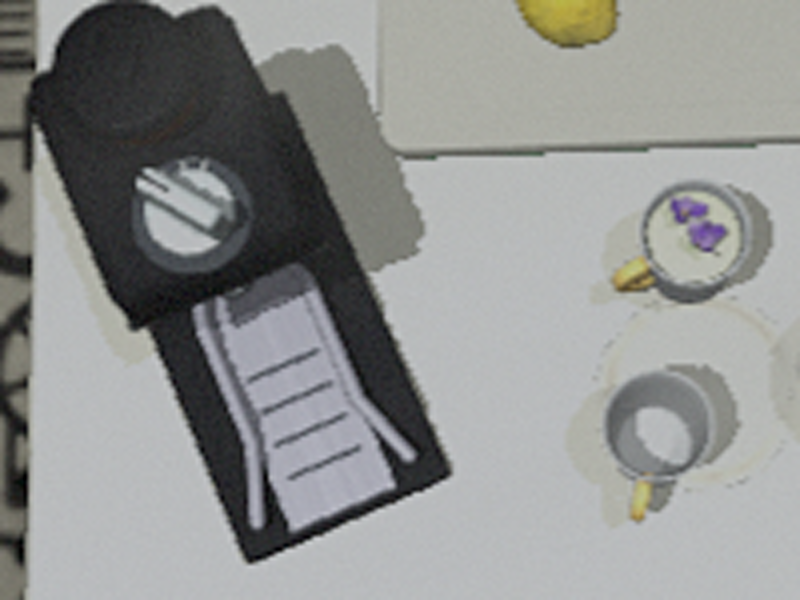

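Enlarged, the cup at crop (655,430) is empty, white, with a gold handle at (640,500), so it is the right one. The dial bar runs from crop (145,180) to (225,215). Before moving I need refined poses and the heights of nearby obstacles, including the shelf on the left.

```bash
cat > m2.py <<'E'
from h import *
z=np.load("top0.npz"); c,M=T("top"); P=cloud(c,M,z["d"]); im=z["im"]; hsv=cv2.cvtColor(im,cv2.COLOR_RGB2HSV)
for nm,(u0,u1,v0,v1) in dict(shelf=(0,85,30,480),crate1=(85,160,110,250),crate2=(70,180,280,400),box=(180,280,360,400),mill=(400,437,243,275),bowl1=(377,415,203,241),bowl2=(380,418,285,327),jar=(420,445,208,236),blue=(212,243,288,325),kettle=(175,285,0,98)).items():
    q=P[v0:v1,u0:u1].reshape(-1,3); q=q[~np.isnan(q[:,0])]
    print(nm,np.percentile(q,2,0).round(),np.percentile(q,98,0).round(),"max z",q[:,2].max().round(),"med",np.median(q[:,2]).round())
w=np.zeros((480,640),bool); w[120:272,183:290]=1
def big(m):
    n,l,s,_=cv2.connectedComponentsWithStats(m.astype(np.uint8)); return l==1+np.argmax(s[1:,4])
# base plate: dark pixels, ray onto z=12
dark=w&(hsv[...,2]<60); dark=big(cv2.morphologyEx((w&(hsv[...,2]<60)).astype(np.uint8),cv2.MORPH_CLOSE,np.ones((25,25)))>0)
v,u=np.nonzero(dark&(np.abs(P[...,2]-14)<9)); q=onplane(c,M,np.c_[u,v],12)
q=q[(q[:,0]<585)]
r=cv2.minAreaRect(q[:,:2].astype(np.float32)); print("plate",len(q),np.round(cv2.boxPoints(r),1).tolist(),r[1:])
# light guide floor
m=big(w&(hsv[...,2]>100)&(P[...,2]>6)&(P[...,2]<32)&(np.arange(640)[None]>215)&(np.arange(480)[:,None]>198)&dark)
v,u=np.nonzero(m); q=onplane(c,M,np.c_[u,v],14); print("guide",m.sum(),np.round(cv2.boxPoints(cv2.minAreaRect(q[:,:2].astype(np.float32))),1).tolist())
# head top
m=big(w&(P[...,2]>160)&(P[...,2]<172)); q=P[m]; r=cv2.minAreaRect(q[:,:2].astype(np.float32)); print("head",np.round(cv2.boxPoints(r),1).tolist(),r[2])
# dial
for nm,lo,hi in(("bar",188,206),("skirt",168,180)):
    m=w&(P[...,2]>lo)&(P[...,2]<hi)&(hsv[...,2]>90)&(np.arange(480)[:,None]>163); m=big(m); v,u=np.nonzero(m); q=onplane(c,M,np.c_[u,v],201 if nm=="bar" else 175)
    r=cv2.minAreaRect(q[:,:2].astype(np.float32)); p=q[:,:2]-q[:,:2].mean(0); ev=np.linalg.svd(p,full_matrices=0)[2][0]
    print(nm,m.sum(),"mean",q.mean(0).round(1),"rect",np.round(r[0],1),np.round(r[1],1),"pca deg",np.degrees(np.arctan2(ev[1],ev[0])).round(1),"z",np.median(P[m][:,2]))
# cup rim circle using ray at z=74 : silhouette
for nm,(u0,v0) in dict(empty=(340,237),soup=(347,189)).items():
    ww=np.zeros((480,640),bool); ww[v0-22:v0+22,u0-25:u0+25]=1
    m=ww&(P[...,2]>64)&(P[...,2]<95)&~((hsv[...,1]>90)&(hsv[...,0]<32)); v,u=np.nonzero(big(m)); q=onplane(c,M,np.c_[u,v],74)[:,:2].astype(np.float32); h=cv2.convexHull(q)
    print(nm,cv2.fitEllipse(h),cv2.minEnclosingCircle(q))
E
python3 m2.py
```

```text
shelf [ -59.  241. -643.] [989. 524.  25.] max z 75.0 med 0.0
crate1 [ 550.  269. -741.] [1106.  533. -320.] max z -249.0 med -605.0
crate2 [  84.   93. -739.] [442. 545. -15.] max z 4.0 med -551.0
box [  47. -169. -648.] [167. 156.  -0.] max z 5.0 med -635.0
mill [ 402. -589.   -5.] [ 471. -508.  169.] max z 174.0 med 60.0
bowl1 [ 477. -544.   -4.] [ 563. -459.   52.] max z 54.0 med 12.0
bowl2 [ 290. -540.   -4.] [ 377. -458.   51.] max z 55.0 med 11.0
jar [ 482. -609.   -4.] [ 549. -547.  107.] max z 109.0 med 85.0
blue [ 303. -162.   -4.] [381. -91.  75.] max z 78.0 med 6.0
kettle [ 824. -258. -741.] [1407.  229.  237.] max z 242.0 med 118.0
plate 1902 [[417.3999938964844, -144.8000030517578], [464.29998779296875, -258.20001220703125], [600.4000244140625, -201.89999389648438], [553.5, -88.5999984741211]] ((147.2366943359375, 122.66836547851562), 22.466747283935547)
guide 470 [[419.8999938964844, -184.89999389648438], [476.1000061035156, -244.8000030517578], [516.0, -207.3000030517578], [459.79998779296875, -147.5]]
head [[527.2000122070312, -108.5], [567.2000122070312, -206.39999389648438], [684.7999877929688, -158.3000030517578], [644.7000122070312, -60.400001525878906]] 22.248065948486328
bar 148 mean [ 572.2 -148.   201. ] rect [ 572.5 -147.2] [42.9 12.8] pca deg -123.0 z 200.45343193912112
skirt 140 mean [ 563.2 -140.6  175. ] rect [ 562.3 -139.5] [40.2 16.2] pca deg -123.4 z 174.58566140001358
empty ((477.7084655761719, -370.190673828125), (57.251617431640625, 66.2538070678711), 76.52384948730469) ((476.825439453125, -368.7181701660156), 33.69451904296875)
soup ((582.21435546875, -390.2822265625), (58.246944427490234, 68.47470092773438), 32.63494873046875) ((579.8375244140625, -389.5046081542969), 35.200260162353516)
```

View pics/wrist0.png

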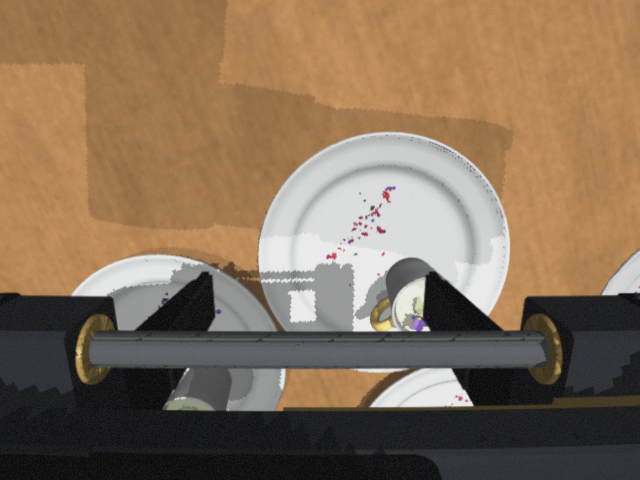

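No obstacles on the sweep: the shelf is at worktop level. The wrist picture shows only the shelf plates. Now moving to hover over the cup.

Call:
{"name": "carry_out", "arguments": {
  "series": [
    [-0.403, -0.267, 0, -3, 1],
    [-0.403, -0.267, 0, -7, 1],
    [-0.403, -0.267, 0, -7, 1],
    [-0.403, -0.267, 0, -7, 1],
    [-0.403, -0.267, 0, -7, 1],
    [-0.403, -0.267, 0, -7, 1],
    [-0.403, -0.267, 0, -7, 1],
    [-0.403, -0.267, 0, -7, 1],
    [-0.575, -0.812, 0, -7, 1],
    [-0.575, -0.812, 0, -7, 1],
    [-0.575, -0.812, 0, -7, 1],
    [-0.575, -0.812, 0, -7, 1],
    [-0.575, -0.812, 0, -7, 1],
    [-0.575, -0.812, 0, -7, 1],
    [-0.575, -0.812, 0, -7, 1],
    [-0.575, -0.812, 0, -7, 1],
    [-0.575, -0.812, 0, -7, 1],
    [-0.575, -0.812, 0, -7, 1],
    [-0.575, -0.812, 0, -7, 1],
    [-0.575, -0.812, 0, -7, 1]
  ]
}}

```text
t: 2.65
eef_pos: [478.2, -369.0, 404.7]
tcp_rot: [3.141, -0.0, 2.92]
ft_force: [-0.4, 0.1, -0.1]
opening: 1.0
grip_force: 0.0
```

Run:
```python
from h import *
st=env.state(); im,d=env.read_camera("wrist"); c,M=T("wrist",st); np.savez("w1.npz",im=im,d=d,M=M); cv2.imwrite("pics/w1.png",im[...,::-1]); print(st["eef_pos"],np.degrees(st["tcp_rot"]),st["joints"])
```

```text
[ 478.15304039 -369.04801563  404.74095694] [ 1.79974781e+02 -1.45227639e-02  1.67311888e+02] [-7.66675525e-01  4.60973210e-01  1.61239928e+00  2.79363222e-04
  1.06866516e+00 -2.11615698e+00]
```

View pics/w1.png

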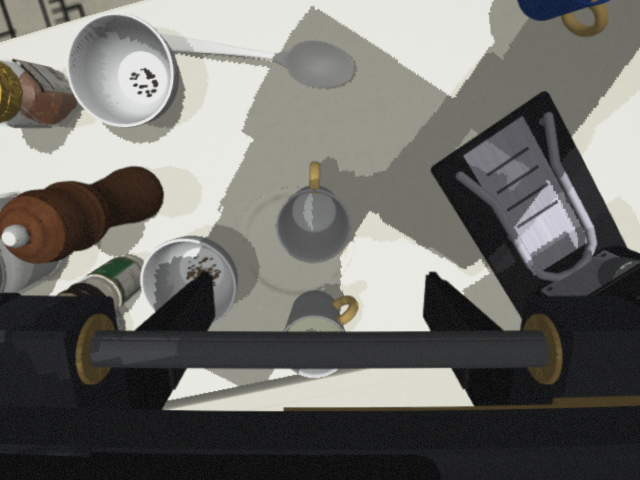

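The wrist view shows the empty cup at (313,223) with its handle at (315,175). The soup cup is at (320,330) and the guide is at (525,200). Refining the cup and the guide from here.

```bash
cat > m3.py <<'E'
from h import *
z=np.load("w1.npz"); c,M=T("wrist"); M=z["M"]; im=z["im"]; P=cloud(c,M,z["d"]); hsv=cv2.cvtColor(im,cv2.COLOR_RGB2HSV)
w=np.zeros((480,640),bool); w[150:275,265:365]=1
m=w&(P[...,2]>66)&(P[...,2]<82)&(hsv[...,1]<60); q=P[m]
A=np.c_[2*q[:,:2],np.ones(len(q))]; s=np.linalg.lstsq(A,(q[:,:2]**2).sum(1),rcond=None)[0]; print("rim",m.sum(),s[:2].round(1),"r",np.sqrt(s[2]+s[0]**2+s[1]**2).round(1),q.min(0),q.max(0))
g=w&(hsv[...,1]>90)&(hsv[...,0]>10)&(hsv[...,0]<32)&(P[...,2]>20); q=P[g]; print("handle",g.sum(),q.mean(0).round(1),q.min(0).round(),q.max(0).round())
d=s[:2]-q[:,:2].mean(0); print("cup yaw",np.degrees(np.arctan2(d[1],d[0])))
# guide/plate
w=np.zeros((480,640),bool); w[85:330,425:640]=1
n=w&(P[...,2]>6)&(P[...,2]<18)&(hsv[...,2]<70); q=P[n]; q=q[q[:,0]<535]; h=cv2.minAreaRect(q[:,:2].astype(np.float32)); print("plate",np.round(cv2.boxPoints(h),1).tolist(),h[2],np.median(q[:,2]))
n=w&(P[...,2]>22)&(P[...,2]<34); q=P[n][:,:2]
for th in (21.5,22.4,23.3):
    a=np.radians(th); o=q-[561.5,-151.7]; X=o@[np.cos(a),np.sin(a)]; Y=o@[-np.sin(a),np.cos(a)]
    for lo,hi in((-70,-50),(-50,-30)):
        k=(X>lo)&(X<hi); l=Y[k&(Y>10)&(Y<60)]; r=Y[k&(Y<-10)&(Y>-60)]; print(th,lo,len(l),len(r),np.median(l).round(1),np.median(r).round(1))
E
python3 m3.py
```

```text
rim 1090 [ 477.2 -372.6] r 28.2 [ 447.63879577 -402.73321204   66.00811943] [ 507.46228694 -342.91389646   76.04252262]
handle 260 [ 439.9 -362.8   63.5] [ 430. -369.   53.] [ 451. -357.   73.]
cup yaw -14.720122283232605
plate [[414.6000061035156, -147.10000610351562], [461.5, -260.8999938964844], [580.7000122070312, -211.8000030517578], [533.7999877929688, -98.0]] 22.393796920776367 12.403625901115618
21.5 -70 197 196 28.9 -34.0
21.5 -50 203 182 29.3 -33.2
22.4 -70 194 193 29.8 -33.1
22.4 -50 207 182 29.9 -32.6
23.3 -70 195 198 30.7 -32.1
23.3 -50 204 175 30.4 -31.9
```

Call:
{"name": "carry_out", "arguments": {
  "series": [
    [0, -0.0037, 0, 2, 1],
    [0, -0.0037, 0.06, 2, 1],
    [0, -0.0037, 0.12, 2, 1],
    [0, -0.0037, 0.165, 2, 1],
    [0, -0.0037, 0.183, 2, 1],
    [0, -0.0037, 0.183, 2, 1],
    [0, -0.0037, 0.183, 2, 0],
    [0, -0.0037, 0.183, 2, 0],
    [0, -0.0037, 0.183, 2, 0],
    [0, -0.0037, 0.183, 2, 0],
    [0, -0.0037, 0.183, 2, 0],
    [0, -0.0037, 0.183, 2, 0]
  ]
}}

```text
t: 4.2
eef_pos: [477.2, -373.9, 222.0]
tcp_rot: [-3.142, 0.0, 2.884]
ft_force: [-0.9, 1.9, 6.4]
opening: 0.605
grip_force: 30.0
```

Call:
{"name": "carry_out", "arguments": {
  "series": [
    [0, 0, -0.04, 0, 0],
    [0, 0, -0.09, 0, 0],
    [0.02, 0.06, -0.1, -9, 0],
    [0.044, 0.12, -0.1, -18, 0],
    [0.044, 0.17, -0.1, -27, 0],
    [0.044, 0.183, -0.1, -37, 0],
    [0.044, 0.183, -0.1, -37, 0],
    [0.044, 0.183, -0.07, -37, 0],
    [0.044, 0.183, -0.07, -37, 0],
    [0.044, 0.183, -0.07, -37, 0]
  ]
}}

```text
t: 5.45
eef_pos: [481.3, -186.5, 292.1]
tcp_rot: [3.142, 0.0, -2.756]
ft_force: [0.6, -0.2, -1.7]
opening: 0.61
grip_force: 30.0
```

Run:
```python
from h import *
st=env.state(); print(st["eef_pos"],np.degrees(st["tcp_rot"]),st["ft_force"],st["opening"])
for n in("wrist","side","top"):
    im,d=env.read_camera(n); c,M=T(n,st); np.savez(f"{n}2.npz",im=im,d=d,M=M)
    if n=="wrist": a=im
    if n=="side": b=cv2.resize(im[260:440,150:390],(640,480))
cv2.imwrite("pics/w2.png",cv2.resize(np.vstack([a,b]),(400,600))[...,::-1]);
```

```text
[ 481.25425794 -186.50398171  292.10814564] [ 1.79997695e+02  1.88052428e-03 -1.57906659e+02] [ 0.55801335 -0.18515389 -1.66980764] 0.610152253729008
```

View pics/w2.png

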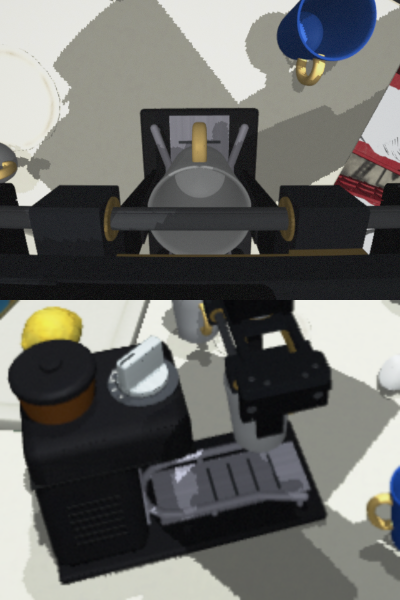

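The wrist view shows the cup, with its handle to the front, centred between the rail ends (157 and 242, cup at 200). Lowering it onto the plate.

Call:
{"name": "carry_out", "arguments": {
  "series": [
    [0, 0, 0.03, 0, 0],
    [0, 0, 0.05, 0, 0],
    [0, 0, 0.056, 0, 0],
    [0, 0, 0.058, 0, 0],
    [0, 0, 0.058, 0, 0],
    [0, 0, 0.058, 0, 0]
  ]
}}

```text
t: 6.35
eef_pos: [481.3, -185.8, 234.3]
tcp_rot: [-3.141, 0.001, -2.753]
ft_force: [1.0, -0.3, -1.5]
opening: 0.61
grip_force: 30.0
```

Call:
{"name": "carry_out", "arguments": {
  "series": [
    [0, 0, 0.001, 0, 0],
    [0, 0, 0.002, 0, 0],
    [0, 0, 0.002, 0, 0]
  ]
}}

```text
t: 6.72
eef_pos: [481.3, -185.6, 233.8]
tcp_rot: [-3.14, 0.002, -2.753]
ft_force: [-4.3, 4.3, 26.0]
opening: 0.612
grip_force: 30.0
```

Call:
{"name": "carry_out", "arguments": {
  "series": [
    [0, 0, -0.0015, 0, 0],
    [-0.004, 0, -0.0015, 0, 0],
    [-0.008, 0, -0.0015, 0, 0],
    [-0.012, 0, -0.0015, 0, 0],
    [-0.016, 0, -0.0015, 0, 0],
    [-0.02, 0, -0.0015, 0, 0],
    [-0.022, 0, -0.0015, 0, 0],
    [-0.022, 0, -0.0015, 0, 0]
  ]
}}

```text
t: 7.72
eef_pos: [502.3, -177.8, 234.8]
tcp_rot: [-3.138, 0.003, -2.753]
ft_force: [-1.5, -1.2, 18.5]
opening: 0.61
grip_force: 30.0
```

Call:
{"name": "carry_out", "arguments": {
  "series": [
    [0, 0, -0.001, 0, 0],
    [0, 0, -0.001, 0, 1],
    [0, 0, -0.001, 0, 1],
    [0, 0, -0.001, 0, 1],
    [0, 0, -0.001, 0, 1],
    [0, 0, -0.03, 0, 1],
    [0, 0, -0.08, 0, 1],
    [0, 0, -0.09, 0, 1],
    [0.05, 0, -0.09, 0, 0],
    [0.085, 0, -0.09, 0, 0],
    [0.085, 0, -0.09, 0, 0],
    [0.085, 0, -0.09, 0, 0]
  ]
}}

```text
t: 9.22
eef_pos: [423.2, -209.7, 323.0]
tcp_rot: [3.141, 0.0, -2.754]
ft_force: [-0.1, -0.1, -0.9]
opening: 0.638
grip_force: 0.0
```

```bash
cat > m4.py <<'E'
from h import *
import sys
k=sys.argv[1]; th=np.radians(22.4); S=np.array([560.2,-153.5]); R=np.array([[np.cos(th),np.sin(th)],[-np.sin(th),np.cos(th)]])
st=env.state(); print("tool in grinder",R@(st["eef_pos"][:2]-S),st["eef_pos"][2],st["opening"])
for n in("side","top"):
    im,d=env.read_camera(n); c,M=T(n,st); P=cloud(c,M,d); hsv=cv2.cvtColor(im,cv2.COLOR_RGB2HSV); np.savez(f"{n}{k}.npz",im=im,d=d,M=M)
    G=(P[...,:2]-S)@R.T
    box=(G[...,0]>-140)&(G[...,0]<30)&(np.abs(G[...,1])<45)
    gold=box&(hsv[...,1]>90)&(hsv[...,0]>10)&(hsv[...,0]<32)&(P[...,2]>25)&(P[...,2]<90)
    rim=box&(P[...,2]>78)&(P[...,2]<91)&(hsv[...,2]>70)&(hsv[...,1]<60)
    for nm,m in(("gold",gold),("rim",rim)):
        g=G[m]; print(n,nm,len(g), len(g)>3 and (np.percentile(g,3,0).round(1),np.percentile(g,97,0).round(1),g.mean(0).round(1)))
    if n=="side": cv2.imwrite(f"pics/s{k}.png",cv2.resize(im[250:430,150:390],(800,600))[...,::-1])
E
python3 m4.py 4
```

```text
tool in grinder [-148.06827462    0.23503996] 322.95803738928964 0.638320279295798
side gold 155 (array([-130.5,   -2. ]), array([-112.1,    6. ]), array([-122.2,    3.3]))
side rim 413 (array([-111.6,  -27. ]), array([-54.7,  31.4]), array([-81.5,  -0. ]))
top gold 0 False
top rim 0 False
```

View pics/s4.png

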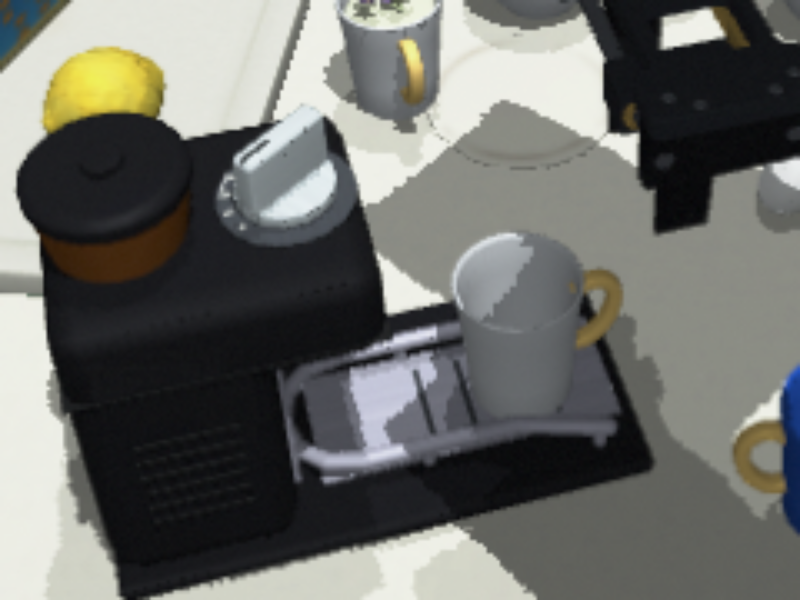

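The side view shows the cup upright in the guide mouth at about -83 mm with its handle to the front. It slipped in the grip and didn't slide with the tool. Next: close the fingers, go down in front of the handle, and push.

Call:
{"name": "carry_out", "arguments": {
  "series": [
    [0.012, 0.001, 0, 0, 0],
    [0.012, 0.001, 0, 0, 0],
    [0.012, 0.001, 0.05, 0, 0],
    [0.012, 0.001, 0.09, 0, 0],
    [0.012, 0.001, 0.095, 0, 0],
    [0.012, 0.001, 0.095, 0, 0],
    [0.006, 0.001, 0.095, 0, 0],
    [0, 0.001, 0.095, 0, 0],
    [-0.006, 0.001, 0.095, 0, 0],
    [-0.012, 0.001, 0.095, 0, 0],
    [-0.018, 0.001, 0.095, 0, 0],
    [-0.024, 0.001, 0.095, 0, 0],
    [-0.024, 0.001, 0.095, 0, 0]
  ]
}}

```text
t: 10.95
eef_pos: [445.1, -199.4, 228.1]
tcp_rot: [-3.141, 0.0, -2.753]
ft_force: [-0.6, -0.6, 0.4]
opening: 0.003
grip_force: 0.0
```

```bash
python3 m4.py 5
```

```text
tool in grinder [-123.91742097    1.40201519] 228.12895562855542 0.002554757459254515
side gold 154 (array([-109.5,   -1.4]), array([-91.5,   6.4]), array([-101.4,    3.4]))
side rim 419 (array([-90.9, -26.6]), array([-34.4,  31.3]), array([-61.3,   0.6]))
top gold 0 False
top rim 1 False
```

View pics/s5.png

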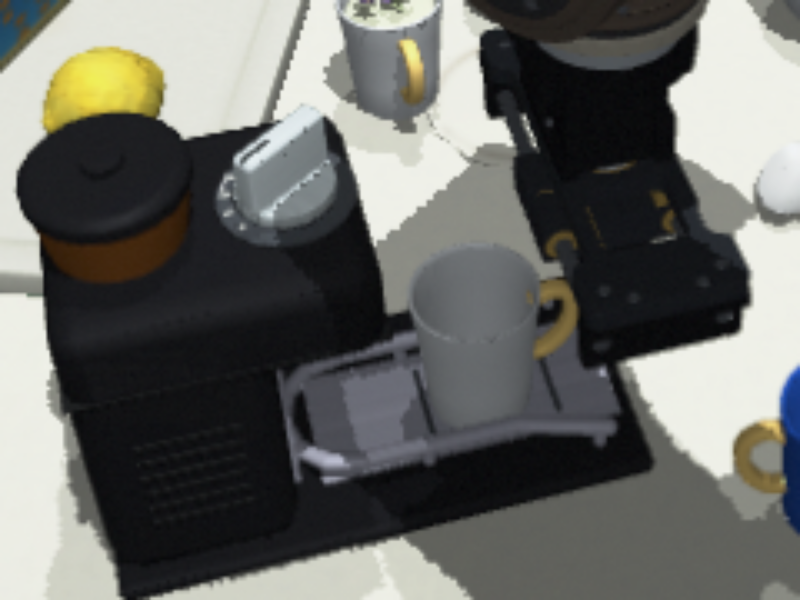

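Pushing works: the cup moved in to about -62 mm, upright, with the handle straight. Continuing.

Call:
{"name": "carry_out", "arguments": {
  "series": [
    [-0.005, 0, 0, 0, 0],
    [-0.01, 0, 0, 0, 0],
    [-0.015, 0, 0, 0, 0],
    [-0.02, 0, 0, 0, 0],
    [-0.025, 0, 0, 0, 0],
    [-0.03, 0, 0, 0, 0],
    [-0.035, 0, 0, 0, 0],
    [-0.04, 0, 0, 0, 0],
    [-0.045, 0, 0, 0, 0],
    [-0.05, 0, 0, 0, 0],
    [-0.054, 0, 0, 0, 0],
    [-0.056, 0, 0, 0, 0],
    [-0.056, 0, 0, 0, 0]
  ]
}}

```text
t: 12.68
eef_pos: [496.6, -178.4, 228.2]
tcp_rot: [3.142, 0.0, -2.753]
ft_force: [-0.2, 0.1, -0.8]
opening: 0.004
grip_force: 0.1
```

```bash
python3 m4.py 6
```

```text
tool in grinder [-68.26834787   1.24496149] 228.18179858049868 0.004102230788425135
side gold 75 (array([-46.2,  -0.9]), array([-35.3,   6.9]), array([-41.3,   3.2]))
side rim 229 (array([-36.2, -16.4]), array([28. , 33.9]), array([-14.1,  17.8]))
top gold 0 False
top rim 0 False
```

Call:
{"name": "carry_out", "arguments": {
  "series": [
    [-0.002, 0, 0, 0, 0],
    [-0.004, 0, 0, 0, 0],
    [-0.006, 0, 0, 0, 0],
    [-0.006, 0, 0, 0, 0]
  ]
}}

```text
t: 13.28
eef_pos: [502.1, -176.2, 228.3]
tcp_rot: [-3.142, 0.0, -2.753]
ft_force: [-2.2, -1.9, 1.8]
opening: 0.006
grip_force: 1.2
```

```bash
python3 m4.py 7
```

```text
tool in grinder [-62.31257056   1.1634318 ] 228.2508880460951 0.005938586443242246
side gold 64 (array([-39.3,  -1.1]), array([-29. ,   6.7]), array([-35. ,   3.1]))
side rim 209 (array([-31. , -11.7]), array([27.8, 34. ]), array([-8.5, 20.8]))
top gold 0 False
top rim 0 False
```

Call:
{"name": "carry_out", "arguments": {
  "series": [
    [-0.001, 0, 0, 0, 0],
    [-0.002, 0, 0, 0, 0],
    [-0.002, 0, 0, 0, 0]
  ]
}}

```text
t: 13.75
eef_pos: [503.2, -175.6, 228.1]
tcp_rot: [3.14, -0.002, -2.753]
ft_force: [-9.8, -7.7, 3.7]
opening: 0.003
grip_force: 5.7
```

The cup has stopped (12 N on the fingertips). Retreating straight back and checking.

Call:
{"name": "carry_out", "arguments": {
  "series": [
    [0.005, 0, 0, 0, 0],
    [0.02, 0, 0, 0, 0],
    [0.05, 0, 0, 0, 0],
    [0.06, 0, -0.04, 0, 0.3],
    [0.06, 0, -0.1, 0, 0.4],
    [0.06, 0, -0.16, 0, 0.4],
    [0.06, 0, -0.21, 0, 0.4],
    [0.06, 0, -0.21, 0, 0.4]
  ]
}}

```text
t: 14.75
eef_pos: [447.8, -198.1, 441.4]
tcp_rot: [-3.136, 0.004, -2.753]
ft_force: [-0.0, 0.7, -0.6]
opening: 0.394
grip_force: 0.0
```

```bash
python3 m4.py 8
cat > m5.py <<'E'
from h import *
z=np.load("side8.npz"); c,M=T("side"); P=cloud(c,M,z["d"]); hsv=cv2.cvtColor(z["im"],cv2.COLOR_RGB2HSV)
th=np.radians(22.4); S=np.array([560.2,-153.5]); R=np.array([[np.cos(th),np.sin(th)],[-np.sin(th),np.cos(th)]]); G=(P[...,:2]-S)@R.T
m=(P[...,2]>193)&(P[...,2]<206)&(hsv[...,2]>110)&(hsv[...,1]<60)&(np.hypot(G[...,0]-12,G[...,1])<35); v,u=np.nonzero(m); q=P[m]
r=cv2.minAreaRect(q[:,:2].astype(np.float32)); print("bar",m.sum(),q.mean(0).round(1),np.round(r[0],1),np.round(r[1],1),r[2],np.round(cv2.boxPoints(r),1).tolist())
E
python3 m5.py
```

```text
tool in grinder [-120.9538912     1.61156757] 441.40799242008023 0.3939367489719798
side gold 165 (array([-50. ,  -0.9]), array([-30.1,   6.4]), array([-41.2,   3.3]))
side rim 206 (array([-31.1, -12.3]), array([27.6, 33.7]), array([-8.6, 20.4]))
top gold 0 False
top rim 0 False
bar 292 [ 570.4 -145.7  199.8] [ 571.7 -147.9] [43.  13.5] 58.23026657104492 [[554.5999755859375, -162.6999969482422], [566.0999755859375, -169.8000030517578], [588.7000122070312, -133.1999969482422], [577.2999877929688, -126.0999984741211]]
```

View pics/s8.png

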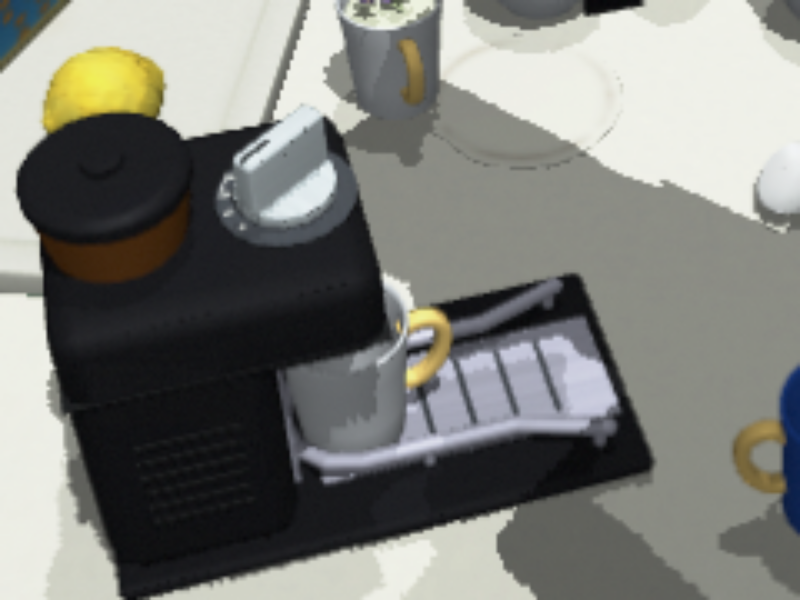

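The side view confirms the cup is upright against the back plate under the spout, at about 0 mm. The dial is untouched, with its bar at about 58° centred on (572,-148). Moving above the dial.

Call:
{"name": "carry_out", "arguments": {
  "series": [
    [-0.02, 0, 0, 10, 0.4],
    [-0.06, 0, 0, 20, 0.4],
    [-0.1, 0, 0, 30, 0.4],
    [-0.134, 0, 0, 41, 0.4],
    [-0.134, 0, 0, 51, 0.4],
    [-0.134, 0, 0, 62, 0.4],
    [-0.134, 0, 0, 72, 0.4],
    [-0.134, 0, 0, 83, 0.4],
    [-0.134, 0, 0, 93, 0.4],
    [-0.134, 0, 0, 104, 0.4],
    [-0.134, 0, 0, 114, 0.4],
    [-0.134, 0, 0, 125, 0.4],
    [-0.134, 0, 0, 135, 0.4],
    [-0.134, 0, 0, 144, 0.4],
    [-0.134, 0, 0, 144, 0.4],
    [-0.134, 0, 0, 144, 0.4]
  ]
}}

```text
t: 16.85
eef_pos: [572.4, -147.5, 437.1]
tcp_rot: [-3.14, 0.0, 1.02]
ft_force: [0.5, -0.3, -0.2]
opening: 0.399
grip_force: 0.0
```

Run:
```python
from h import *
st=env.state(); im,d=env.read_camera("wrist"); print(st["eef_pos"],np.degrees(st["tcp_rot"]),st["joints"],st["opening"])
im2,_=env.read_camera("side"); a=np.hstack([im,im2]); cv2.imwrite("pics/w9.png",cv2.resize(a,(800,300))[...,::-1])
```

```text
[ 572.40045284 -147.4888129   437.13581823] [-1.79903108e+02  1.16798213e-02  5.84366738e+01] [-3.63917542e-01  4.11927754e-01  1.60299537e+00  1.26189585e-04
  1.12836905e+00  1.86912473e-01] 0.3990909685152586
```

View pics/w9.png

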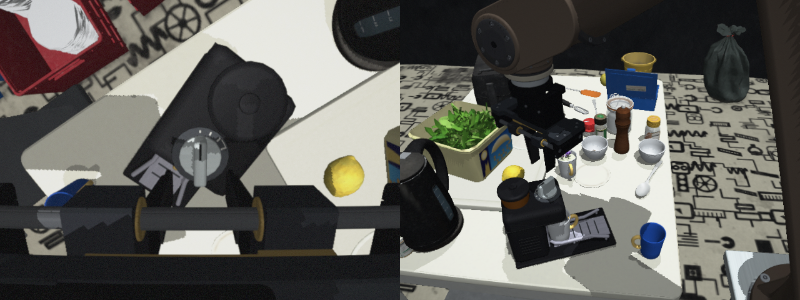

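In the wrist view the bar is vertical and centred between the fingers (200,160). Descending to grip it.

Call:
{"name": "carry_out", "arguments": {
  "series": [
    [0, 0, 0.03, 0, 0.4],
    [0, 0, 0.06, 0, 0.4],
    [0, 0, 0.069, 0, 0.4],
    [0, 0, 0.069, 0, 0.4],
    [0, 0, 0.069, 0, 0.05],
    [0, 0, 0.069, 0, 0],
    [0, 0, 0.069, 0, 0],
    [0, 0, 0.069, 0, 0],
    [0, 0, 0.069, 0, 0]
  ]
}}

```text
t: 18.08
eef_pos: [572.6, -147.5, 369.7]
tcp_rot: [3.14, -0.0, 1.017]
ft_force: [1.9, -1.2, 4.5]
opening: 0.124
grip_force: 30.0
```

Call:
{"name": "carry_out", "arguments": {
  "series": [
    [0, 0, 0, 7, 0],
    [0, 0, 0, 14, 0],
    [0, 0, 0, 21, 0],
    [0, 0, 0, 28, 0],
    [0, 0, 0, 35, 0],
    [0, 0, 0, 42, 0],
    [0, 0, 0, 49, 0],
    [0, 0, 0, 56, 0],
    [0, 0, 0, 63, 0],
    [0, 0, 0, 69, 0],
    [0, 0, 0, 73, 0],
    [0, 0, 0, 75, 0],
    [0, 0, 0, 75, 0],
    [0, 0, 0, 75, 0]
  ]
}}

```text
t: 19.82
eef_pos: [572.8, -148.4, 369.8]
tcp_rot: [3.14, -0.003, -0.292]
ft_force: [3.9, -10.0, 1.8]
opening: 0.125
grip_force: 30.0
```

```bash
cat > m6.py <<'E'
from h import *
st=env.state(); print(st["eef_pos"],np.degrees(st["tcp_rot"]),st["moment"],st["ft_force"],st["grip_force"])
im,d=env.read_camera("side"); c,M=T("side"); P=cloud(c,M,d); hsv=cv2.cvtColor(im,cv2.COLOR_RGB2HSV)
th=np.radians(22.4); S=np.array([560.2,-153.5]); R=np.array([[np.cos(th),np.sin(th)],[-np.sin(th),np.cos(th)]]); G=(P[...,:2]-S)@R.T
g=G[(np.abs(G[...,1])<45)&(G[...,0]>-140)&(G[...,0]<30)&(hsv[...,1]>90)&(hsv[...,0]>10)&(hsv[...,0]<32)&(P[...,2]>25)&(P[...,2]<90)]; print("gold",len(g),np.percentile(g,3,0),np.percentile(g,97,0))
cv2.imwrite("pics/s10.png",cv2.resize(im[220:430,130:410],(800,600))[...,::-1])
E
python3 m6.py
```

```text
[ 572.84988827 -148.3903195   369.78276444] [179.88475179  -0.19768262 -16.72740799] [-1.7025756  -0.44896765  0.29656291] [ 3.87468157 -9.9568702   1.79402599] 30.02230167388916
gold 169 [-49.69080214  -1.39883602] [-30.41406275   6.13143515]
```

View pics/s10.png

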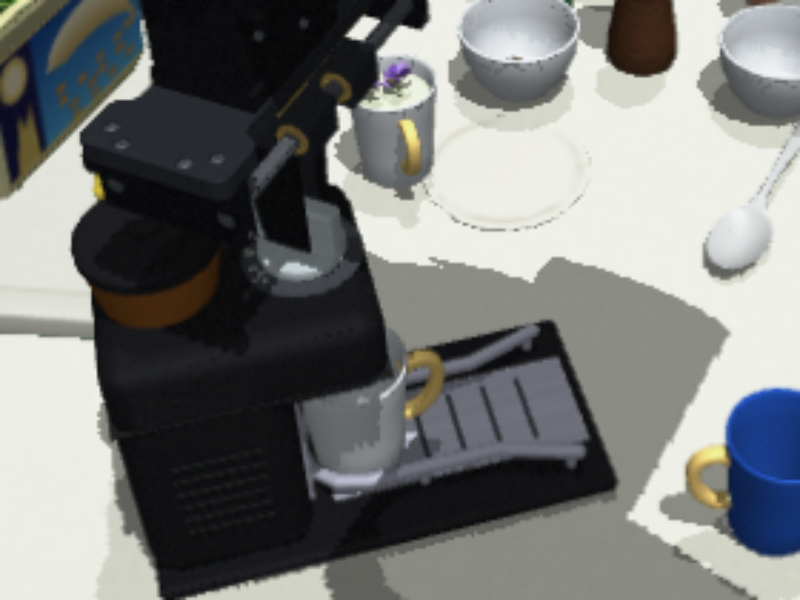

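The dial has turned 75° with a return moment of 0.3 N·m, and the cup hasn't moved. A couple of degrees more, to feel the end stop and keep margin.

Call:
{"name": "carry_out", "arguments": {
  "series": [
    [0, 0.001, 0, 1, 0],
    [0, 0.001, 0, 2, 0],
    [0, 0.001, 0, 2, 0],
    [0, 0.001, 0, 2, 0]
  ]
}}

```text
t: 20.38
eef_pos: [572.8, -148.7, 369.8]
tcp_rot: [3.141, -0.004, -0.326]
ft_force: [6.0, -4.7, 1.3]
opening: 0.122
grip_force: 30.2
```

Run:
```python
from h import *
st=env.state(); print(np.degrees(st["tcp_rot"]),st["moment"],st["ft_force"],st["grip_force"],st["opening"])
im,d=env.read_camera("side"); c,M=T("side"); P=cloud(c,M,d); hsv=cv2.cvtColor(im,cv2.COLOR_RGB2HSV)
m=(P[...,2]>180)&(P[...,2]<206)&(hsv[...,2]>90)&(hsv[...,1]<60)&(np.hypot(P[...,0]-572,P[...,1]+148)<28); q=P[m]
p=q[:,:2]-q[:,:2].mean(0); ev=np.linalg.svd(p,full_matrices=0)[2][0]; r=cv2.minAreaRect(q[:,:2].astype(np.float32)); print(len(q),q.mean(0),np.degrees(np.arctan2(ev[1],ev[0])),r)
```

```text
[179.96042442  -0.20237506 -18.69962484] [-0.6935486  -0.77657853  0.4998134 ] [ 5.98563177 -4.74131121  1.32699589] 30.193580389022827 0.12160102586160493
155 [ 558.95181328 -140.69489131  194.72028556] 161.14017541894592 ((571.06787109375, -146.52857971191406), (11.784475326538086, 40.79397964477539), 72.1927719116211)
```

The bar now lies at -18°, turned about 76° or 1.33 rad. The moment rose to 0.5 N·m, so it is on the end stop in the third setting. Handing in.

```bash
python3 -c "
from cell import env
print(env.job_done())"
```

```text
the job is handed in; nothing more can be done
None
```

I handed the job in with the empty cup upright at its seat under the spout and untouched, and the gripper holding the dial at its end stop on the third setting; no verdict came back.

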